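# Hold a spring clip open round a model part's edge

## Task

Wind the handwheel of the assembly rig clockwise until the carriage with the upright grey model panel comes up against its front stop, without pushing the carriage or panel itself. Then pick up the black spring clip by its tails, squeeze it wide open and hold it level, gaping around the panel's front upright edge about half way up, without the clip touching the panel, so that a strip can be laid in before it closes. Finish holding it there, still squeezed open; leave the other things on the mat where they are.

Things in the scene. Friction and masses are not known exactly. Their poses are not given: they have to be found in the camera images.
- wheel_hub (a point): Point on the vertical axis of the steel handwheel (rim 90 mm across, its top 63 mm above the bench), 90 mm above the bench. The wheel lies flat on a column at the robot's right-hand side of the rig.
- wheel_knob (a point): Centre of the top of the handwheel's black upright knob: 16 mm across, 35 mm tall (its foot is 65 mm and this point 100 mm above the bench, just above the rim), 40 mm from the wheel's axis. The knob spins freely on its pin, so it can be pinched from above and carried round in a circle with the hand not turning.
- wheel (a joint): Angle of the handwheel in rad, growing clockwise seen from above; 0 to 9, starts somewhere between 0 and 3 and stays where it is left. The carriage moves 10 mm per rad towards the robot; about 1 to 2 N at the knob turns it. At 9 the carriage is against the stop and the wheel blocks.
- carriage (a joint): Travel of the carriage in m along the rig towards the robot, geared to the wheel; 0.09 is against the dark steel stop block at the rig's front end. The carriage rides on an aluminium base 290 x 100 mm; its top and that of the stop are 48 mm above the bench.
- panel_edge (a point): Middle of the upright front edge (towards the robot) of the light grey plastic panel standing on the carriage: 4 mm thick, 160 mm long, rounded at the rear, 100 mm tall. This point is 98 mm above the bench, the panel's foot 48, its top 148. x points level from this edge into the panel along its length (-x is free space in front), z up.
- clip: Spring clip lying on its side on the 3 mm mat, like a large black clothes peg with grey jaw pads: 116 mm long, 22 mm thick (tall as it lies), about 55 g. Origin on the axis of its steel pivot, on the underside; x points to the jaw tips (56 mm ahead of the pivot), z up along the pivot. The tails end 60 mm behind the pivot and splay to 56 mm over their ends; squeeze them at about x = -45 mm.
- clip_left (a joint): How far the left (+y) half of the clip is opened, in rad: 0 jaws shut, 0.28 fully open (hard stop). A spring shuts it: about 5 N on the tails starts it, 9 N holds it fully open. Fully open, the tails are parallel, 24 mm over their outsides, and the jaws gape about 32 mm at the tips, 20 mm at 18 mm ahead of the pivot, evenly about the x axis.
- clip_right (a joint): The same for the right half; both halves move alike.
- panel: The panel with the carriage that bears it: clamp blocks on the carriage hold it low down, from 32 mm behind the edge, up to 62 mm above the bench; origin at the foot of its front edge, axes as for panel_edge. Do not push it directly.
- sanding_block: Bystander, leave alone: cork sanding block, 87 x 42 x 24 mm, origin at the centre of its underside.
- glue_bottle: Bystander, leave alone: glue bottle, 40 mm across, 75 mm tall, origin at the centre of its underside.
- paint_jar_a: Bystander, leave alone: small paint jar, 34 mm across, 45 mm tall, origin at the centre of its underside.
- paint_jar_b: Bystander, leave alone: another paint jar of the same size, origin at the centre of its underside.
- sprue: Bystander, leave alone: flat moulded parts frame, 106 x 156 x 6 mm, origin at the centre of its underside.
- screwdriver: Bystander, leave alone: small screwdriver with a wooden handle, 160 mm long, origin at the centre of its underside.
- steel_rule: Bystander, leave alone: steel rule, 150 x 25 x 4 mm, origin at the centre of its underside.

How it is judged:
By the outcome, as a careful person would: the job done as asked, in the order asked, and still so for the second after the job is handed in, while the arm keeps its last pose, push and grip.
It also fails if it takes over 62 s, if anything falls off the work surface, if the arm or the gripper's body presses on something with over 40 N, if the wrist force passes 120 N, or if a joint passes its speed limit or range.

## Robot

A 6-joint arm with a two-finger parallel gripper is mounted at the origin on the work surface. World frame = base frame: x ahead of the robot, y to its left, z up, the work surface at z = 0. Lengths are in m, angles in rad, forces in N, time in s.
With the tool pointing down it reaches from about 0.325 to 0.75 m from the base axis. Payload 7.6 kg.
Tool frame: the origin (TCP) lies on the centre line of the jaws, within the pads' length; the fingertips stand 19 mm ahead of it and the grasp point (between the pads) is the TCP; z points along the fingers, y is the direction in which the jaws open and shut (so a half turn about z gives the same grasp; the last joint's range is limited). The gripper opens to 85 mm and grips with 20 to 120 N. Pads are 22 mm wide; open, the fingers measure 114 mm over their backs; the gripper's body (76 mm by 85 mm) begins 54 mm behind the grasp point. The pads swing forward as they close: fully open they stand 13 mm farther back than shut.
Start: joints at [-1.404, 0.052, 1.401, -0, 1.689, -0.07], TCP at [0.123, -0.51, 0.25] pointing down, gripper open.
Joint ranges: [-2.9, 2.9], [-0.91, 2.17], [0.12, 2.37], [-1.06, 4.2], [0.26, 2.73], [-2.93, 2.93]. Speed limits (rad/s): [2.57, 2.57, 3.01, 3.14, 3.14, 3.14].

## Interface

Orientations are given as a unit quaternion [w, x, y, z].
In Python, from workcell import bot, vision, finder gives the robot as it stands.
- The arm moves only by the tool play_rows, never from a script. Its argument "steps" is a list of rows, each a list of 7 numbers: the opening, from 0 (shut) to 1 (fully open), then the shift along the tool's x, y, z in cm, then the turn, a rotation vector about the tool's x, y, z in degrees. In form: [[fingers, x, y, z, wx, wy, wz], ...]. A call has 1 to 10 rows; each row is the pose to reach, as a shift and turn from the pose commanded when the call began, along the tool's axes at that moment; what a row does not reach only later rows make up. A row lasts 1/10 s, in which the tool goes at most 50 mm and 8.59 degrees, less where a joint would pass 70% of its speed; a pose out of reach is approached as far as the arm can. A call with a gripper value outside its range is refused whole. The fingers move at their own pace and stop on an object; the grip force is fixed at half the most. Time passes only in rows, so rows that repeat a pose let the fingers close. It gives the time, the measured TCP pose, the force and the opening at its end, in the units of the state.
- bot.sense(): the state, without advancing time (a new reading comes with each control period).
- vision.snapshot(name): name is "side" or "top" or "wrist"; returns a dict with "pixels" (400x640x3 uint8, red, green, blue), "fovy" (degrees; the focal length in pixels is half the picture's height over the tangent of half this angle, whatever the lens; pixels are square), "cx", "cy" (the principal point, pixels), "position" and "attitude" of the camera in the world. Camera axes: x right, y down, z forward; pixel columns grow to the right and rows downward; lengths in m; the calibration is good to about 2 mm. A picture is of the moment at which its call begins. There is no depth.
- bot.close_job(): hands the job in, once; it reports no verdict.
Trained networks look in the newest picture that a camera, given by its name, has taken for a name from the list of things; names that differ only in an ending like _2 or _b are one class to them, and where a whole thing is asked for, a point or a joint stands for the part that bears it (a point fixed in the world has none). Each returns a list of dicts, best first, with "confidence" (0 to 1); they miss things now and then, are a little off and sometimes report something else, mostly with a low value. They report only what shows in the picture. A call takes as long as a camera call.
- finder.silhouettes(label, camera): "mask" (400x640 bool, what is visible of it) and "pixel" ([column, row] in pixels, amid what is visible of it).
The state is a dict: "t": time; "joint_positions": joint angles; "dq": joint speeds; "joint_efforts": joint torques, N m; "position": TCP position; "ee_rot": TCP orientation; "contact_force": force on the tool from outside, world axes, zero at the start; "wrist_torque": the same for the moment, N m; "opening": finger opening in m.
Only numpy, scipy, OpenCV 4.12 (cv2) and the standard library are available. Lean on these libraries where they do the work, as an engineer would, in place of code of your own. Each camera call takes 0.05 s, during which the arm holds its last target. There are 200 camera calls.

## Working session

There is one attempt and no reset: what is moved stays moved. The work goes in short steps, Python scripts to look and compute and a tool call to move; the robot and the scene stay as the last step left them, time stands still between calls to the robot, and variables do not carry over. Pictures are saved under pics/ and viewed, about 8 in all and at most 12, crops included, and the job is handed in when it is done.

Besides the shell and the picture viewer there is one more tool, called after "Request:" as name(argument=value, ...) on one line, values as JSON. play_rows: Moves the arm, as the interface text tells. Its arguments: {"type":"object","properties":{"steps":{"type":"array","items":{"type":"array","items":{"type":"number"}}}},"required":["steps"]}

```bash
mkdir -p pics; cat > h.py <<'E'
import numpy as np, cv2
from scipy.spatial.transform import Rotation as R
from workcell import bot, vision, finder
def q2R(q): return R.from_quat([q[1],q[2],q[3],q[0]]).as_matrix()
def cam(s):
    f=200/np.tan(np.radians(s["fovy"])/2); A=np.array(s["attitude"])
    return f,s["cx"],s["cy"],np.array(s["position"]),(q2R(A) if A.size==4 else A.reshape(3,3))
def ray(s,px):
    f,cx,cy,p,A=cam(s); d=A@np.array([(px[0]-cx)/f,(px[1]-cy)/f,1]); return p,d
def onz(s,px,z):
    p,d=ray(s,px); return p+d*(z-p[2])/d[2]
def proj(s,X):
    f,cx,cy,p,A=cam(s); c=A.T@(np.array(X)-p); return np.array([cx+f*c[0]/c[2],cy+f*c[1]/c[2]])
def save(s,n,crop=None,k=1):
    im=s["pixels"][:,:,::-1]
    if crop: im=im[crop[1]:crop[3],crop[0]:crop[2]]
    cv2.imwrite("pics/"+n,cv2.resize(im,None,fx=k,fy=k,interpolation=cv2.INTER_CUBIC))
E
python3 - <<'E'
from h import *
np.set_printoptions(precision=4,suppress=True)
print(bot.sense())
for c in ["top","side"]:
    s=vision.snapshot(c); save(s,c+"0.png",None,1.25)
    print(c,s["fovy"],s["cx"],s["cy"],s["position"],s["attitude"])
    for l in ["wheel_hub","wheel_knob","wheel","panel_edge","clip","clip_left","panel","sanding_block","glue_bottle","paint_jar_a","sprue","screwdriver","steel_rule"]:
        for d in finder.silhouettes(l,c)[:2]:
            ys,xs=np.nonzero(d["mask"]); print(l,round(d["confidence"],2),np.round(d["pixel"],1),len(xs),xs.min(),xs.max(),ys.min(),ys.max(),np.round(onz(s,d["pixel"],0.02),3))
E
```

```text
{'t': 0.0, 'joint_positions': array([-1.4043,  0.0529,  1.4018,  0.    ,  1.6886, -0.0703]), 'dq': array([ 0.0016, -0.0005, -0.0002, -0.0014, -0.0018,  0.0003]), 'joint_efforts': array([ -0.0007, -38.1666, -36.0189,  -0.0001,   0.0062,  -0.    ]), 'position': array([ 0.1232, -0.5101,  0.2494]), 'ee_rot': array([-0.0008,  0.993 ,  0.1181, -0.    ]), 'contact_force': array([-0.8277,  0.4983, -0.3771]), 'wrist_torque': array([-0.0073, -0.0183, -0.0246]), 'opening': 0.08548262085069336}
top 46.35104504817575 331.01002750256066 198.48647830512587 [0.37   0.0134 1.3945] [-0.0433  0.7079 -0.7032  0.0497]
wheel_hub 0.6 [272.1 165.4] 4306 237 322 113 213 [0.651 0.178 0.02 ]
wheel_knob 0.67 [309.3 168.2] 378 295 323 154 182 [0.643 0.067 0.02 ]
wheel 0.87 [306.6 167.4] 458 294 323 154 183 [0.645 0.075 0.02 ]
wheel 0.75 [449.6 188. ] 112 441 458 167 201 [ 0.586 -0.352  0.02 ]
panel_edge 0.69 [261.2 156.1] 1197 245 280 116 179 [0.679 0.212 0.02 ]
clip 0.84 [440.2 185.1] 317 436 457 167 203 [ 0.595 -0.324  0.02 ]
clip 0.23 [459.8 266.8] 433 435 485 262 274 [ 0.353 -0.376  0.02 ]
clip_left 0.49 [44
[... 1580 characters left out ...]
el 0.91 [331.1 165.1] 1522 305 354 141 189 [0.742 0.31  0.02 ]
panel 0.57 [332.5 199.7] 398 320 351 183 207 [0.651 0.117 0.02 ]
sanding_block 0.71 [316.5 275.5] 697 300 338 264 286 [ 0.477 -0.152  0.02 ]
glue_bottle 0.64 [392.  228.3] 370 385 400 216 245 [ 0.733 -0.072  0.02 ]
paint_jar_a 0.86 [419.2 260.6] 290 413 428 253 275 [ 0.721 -0.206  0.02 ]
paint_jar_a 0.74 [407.3 317.3] 721 379 429 302 343 [ 0.595 -0.338  0.02 ]
sprue 0.77 [224.7 179.3] 711 210 245 165 192 [0.394 0.362 0.02 ]
sprue 0.56 [332.7 167.6] 1551 304 354 140 190 [0.739 0.292 0.02 ]
screwdriver 0.49 [288.7 157.9] 191 278 313 156 166 [0.631 0.417 0.02 ]
steel_rule 0.95 [303.2 378.4] 756 289 319 350 399 [ 0.349 -0.376  0.02 ]
```

View pics/top0.png

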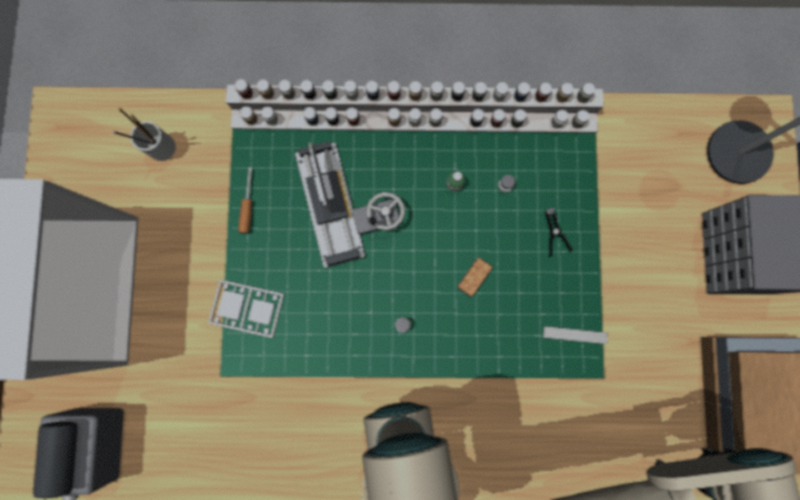

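View pics/side0.png

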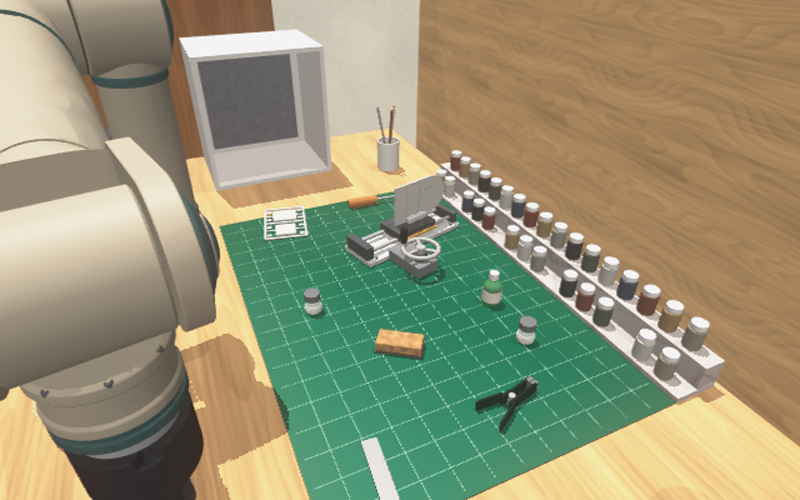

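Top view: rig at left-centre, wheel centred about (308,169) raw px, with the knob near (298,169). The clip is at about (445,185) with jaws pointing away from the robot. The side view agrees: wheel (337,198), knob (323,186), clip pivot (408,317).

```bash
python3 - <<'E'
from h import *
np.set_printoptions(precision=4,suppress=True)
st=vision.snapshot("top"); ss=vision.snapshot("side")
for n,s,p in [("hub t",st,(308,169)),("hub s",ss,(337,198))]: print(n,onz(s,p,0.063))
print("knob",onz(st,(298,169),0.1),onz(ss,(323,183),0.1))
print("clip t",onz(st,(445,185),0.025),"s",onz(ss,(408.5,317),0.025))
print("clip tips t",onz(st,(441,169),0.014),"tails",onz(st,(441,203),0.014),onz(st,(456,199),0.014))
print("rig front",onz(st,(268,211),.048),onz(st,(291,203),.048),"rear",onz(st,(236,122),.048),onz(st,(265,116),.048))
q=bot.sense();T=q2R(q["ee_rot"]);print(T)
a=st["pixels"][100:220,220:340]; b=ss["pixels"][130:240,260:400]
A=cv2.resize(a,(480,480),interpolation=cv2.INTER_CUBIC);B=cv2.resize(b,(611,480),interpolation=cv2.INTER_CUBIC)
c=np.hstack([A,B])[:,:,::-1]; cv2.imwrite("pics/c1.png",cv2.resize(c,(800,352)))
E
```

```text
hub t [0.6319 0.069  0.063 ]
hub s [0.6358 0.0607 0.063 ]
knob [0.6244 0.0956 0.1   ] [0.6081 0.093  0.1   ]
clip t [ 0.5942 -0.3374  0.025 ] s [ 0.5941 -0.342   0.025 ]
clip tips t [ 0.6447 -0.3294  0.014 ] tails [ 0.5415 -0.3269  0.014 ] [ 0.5539 -0.3721  0.014 ]
rig front [0.5104 0.1838 0.048 ] [0.5342 0.1177 0.048 ] rear [0.775  0.2849 0.048 ] [0.7942 0.1994 0.048 ]
[[ 0.9721  0.2346  0.    ]
 [ 0.2346 -0.9721 -0.0001]
 [ 0.      0.0001 -1.    ]]
```

View pics/c1.png

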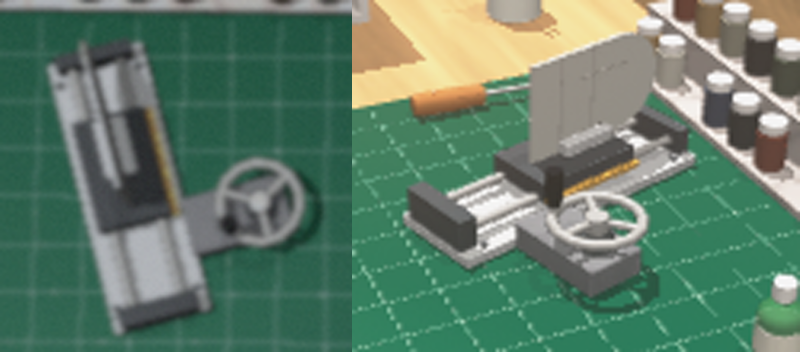

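The crop shows the hub at top (309,169) and side (337,197). The knob top is at top (298,176) and side (323,183), so it sits on the robot/panel side of the wheel. The panel front top is at side (316,151).

```bash
cat >> h.py <<'E'
def tri(*obs):
    M=np.zeros((3,3));b=np.zeros(3)
    for s,p in obs:
        o,d=ray(s,p);d=d/np.linalg.norm(d);P=np.eye(3)-np.outer(d,d);M+=P;b+=P@o
    return np.linalg.solve(M,b)
def rel(X,yaw=None):
    "cm shift in tool axes to world X, and turn about tool z (deg) to bring tool x to heading yaw(rad)"
    q=bot.sense();T=q2R(q["ee_rot"]);d=100*T.T@(np.array(X)-q["position"])
    h=np.arctan2(T[1,0],T[0,0]);return d,np.degrees(h),(None if yaw is None else (np.degrees(h-yaw)+180)%360-180)
E
python3 - <<'E'
from h import *
np.set_printoptions(precision=4,suppress=True)
st=vision.snapshot("top"); ss=vision.snapshot("side")
h=(onz(st,(309,168.9),.063)+onz(ss,(336.9,197.2),.063))/2
k=(onz(st,(298.1,175.7),.1)+onz(ss,(322.8,183.1),.1))/2
print("hub",h,onz(st,(309,168.9),.063),onz(ss,(336.9,197.2),.063));print("knob",k,onz(st,(298.1,175.7),.1),onz(ss,(322.8,183.1),.1),np.linalg.norm((h-k)[:2]))
print("panel front", onz(ss,(315.9,150.9),.148),onz(ss,(315.9,180),.048),onz(st,(258.5,162.4),.148))
for s,n in((st,"t"),(ss,"s")): print(n,proj(s,[*h[:2],.063]),proj(s,k))
print(rel([0.62,0.08,0.25],0))
E
```

```text
hub [0.6348 0.0653 0.063 ] [0.6323 0.0661 0.063 ] [0.6374 0.0644 0.063 ]
knob [0.6063 0.0939 0.1   ] [0.6053 0.0951 0.1   ] [0.6074 0.0927 0.1   ] 0.04039268286007075
panel front [0.6315 0.1915 0.148 ] [0.6343 0.197  0.048 ] [0.6324 0.2    0.148 ]
t [309.3076 168.0281] [298.519  175.3337]
s [335.9222 197.2532] [322.269  182.9826]
(array([ 62.1441, -45.7335,   0.0282]), np.float64(13.567201416353246), np.float64(13.567201416353242))
```

Request:
play_rows(steps=[[0.6, 6, -4.5, 0, 0, 0, -8], [0.6, 12, -9, 0, 0, 0, -16], [0.6, 18, -13.5, 0, 0, 0, -24], [0.6, 24, -18, 0, 0, 0, -32], [0.6, 30, -22.5, 0, 0, 0, -40], [0.6, 36, -27, 0, 0, 0, -48], [0.6, 42, -31.5, 0, 0, 0, -56], [0.6, 48, -36, 0, 0, 0, -64], [0.6, 54, -40.5, 0, 0, 0, -72], [0.6, 61, -47, 0, 0, 0, -80]])

```text
t: 2.6
position: [0.4414, -0.122, 0.2506]
ee_rot: [0.0, 0.683, 0.731, 0.0]
contact_force: [-0.2, -0.6, -0.4]
opening: 0.0515
```

```bash
python3 - <<'E'
from h import *
np.set_printoptions(precision=4,suppress=True)
print(bot.sense()["position"],rel([.6065,.094,.22],np.radians(109)))
E
```

```text
[ 0.4414 -0.122   0.2506] (array([20.4305, 17.9351,  3.0606]), np.float64(93.90302491745014), np.float64(-15.096975082549847))
```

Request:
play_rows(steps=[[0.5, 4, 3.5, 0.5, 0, 0, -6], [0.5, 8, 7, 1, 0, 0, -12], [0.5, 12, 10.5, 2, 0, 0, -15], [0.5, 16, 14, 3, 0, 0, -15], [0.5, 20, 17.5, 3, 0, 0, -15], [0.5, 20.4, 17.9, 3, 0, 0, -15], [0.5, 20.4, 17.9, 3, 0, 0, -15], [0.5, 20.4, 17.9, 3, 0, 0, -15]])

```text
t: 3.4
position: [0.6062, 0.0908, 0.2199]
ee_rot: [-0.0, 0.584, 0.812, -0.0]
contact_force: [0.6, -0.2, 0.3]
opening: 0.0426
```

```bash
python3 - <<'E'
from h import *
np.set_printoptions(precision=4,suppress=True)
s=vision.snapshot("wrist");save(s,"w1.png",None,1)
print(cam(s)); print(bot.sense()["position"],rel([.6065,.094,.092],np.radians(109)))
print("pred hub,knob",proj(s,[.635,.0653,.063]),proj(s,[.6063,.094,.1]))
for d in finder.silhouettes("wheel_knob","wrist")[:2]:
    print(d["confidence"],d["pixel"],onz(s,d["pixel"],.1))
E
```

```text
(np.float64(350.6029341442631), 316.52496518986464, 191.7358783487004, array([0.5841, 0.158 , 0.3431]), array([[ 0.9476,  0.3063,  0.0904],
       [ 0.3194, -0.909 , -0.2678],
       [ 0.0001,  0.2826, -0.9592]]))
[0.6061 0.0902 0.2203] (array([ 0.3534,  0.1634, 12.825 ]), np.float64(108.54294274518716), np.float64(-0.4570572548128382))
pred hub,knob [338.4025 216.0625] [317.3247 186.5388]
0.57 [338.2, 208.9] [0.6263 0.0828 0.1   ]
```

View pics/w1.png

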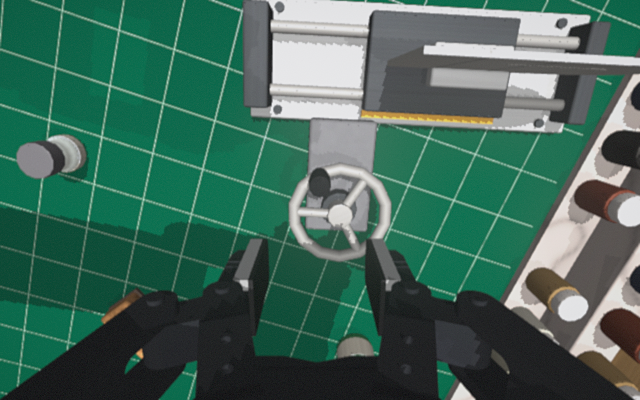

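The wrist view shows hub (340,214) and knob top about (319,186), within 2 mm of my prediction. Fingers at 42 mm opening straddle the knob. Descending and pinching.

Request:
play_rows(steps=[[0.5, 0.35, 0.15, 4, 0, 0, 0], [0.5, 0.35, 0.15, 8, 0, 0, 0], [0.5, 0.35, 0.15, 11, 0, 0, 0], [0.5, 0.35, 0.15, 12.8, 0, 0, 0], [0.5, 0.35, 0.15, 12.8, 0, 0, 0], [0, 0.35, 0.15, 12.8, 0, 0, 0], [0, 0.35, 0.15, 12.8, 0, 0, 0], [0, 0.35, 0.15, 12.8, 0, 0, 0], [0, 0.35, 0.15, 12.8, 0, 0, 0]])

```text
t: 4.4
position: [0.6077, 0.0945, 0.0948]
ee_rot: [0.002, 0.584, 0.812, 0.001]
contact_force: [-1.1, -1.1, 6.2]
opening: 0.0146
```

```bash
cat >> h.py <<'E'
def circ(c,n=10,step=np.radians(20),r=.04,off=(0,0)):
    "rows of clockwise circle: start from present knob pos, tool cm"
    q=bot.sense();T=q2R(q["ee_rot"]);p=q["position"];a=np.arctan2(p[1]-c[1],p[0]-c[0])
    for i in range(1,n+1):
        X=np.array([c[0]+r*np.cos(a-i*step),c[1]+r*np.sin(a-i*step),p[2]]);print(np.round(100*T.T@(X-p),2)[:2].tolist(),end=" ")
    print("ang0",a)
E
python3 - <<'E'
from h import *
s=bot.sense();print(s["position"],s["contact_force"],s["opening"])
w=vision.snapshot("wrist");save(w,"w2.png",None,1)
circ((.635,.0655))
E
```

```text
[0.60774893 0.09451094 0.0947616 ] [-1.10545618 -1.05254029  6.22109789] 0.014604332684721002
[0.37, 1.34] [0.24, 2.72] [-0.36, 3.97] [-1.35, 4.95] [-2.61, 5.53] [-4.0, 5.64] [-5.34, 5.27] [-6.47, 4.46] [-7.26, 3.32] [-7.61, 1.97] ang0 2.323620591772933
```

View pics/w2.png

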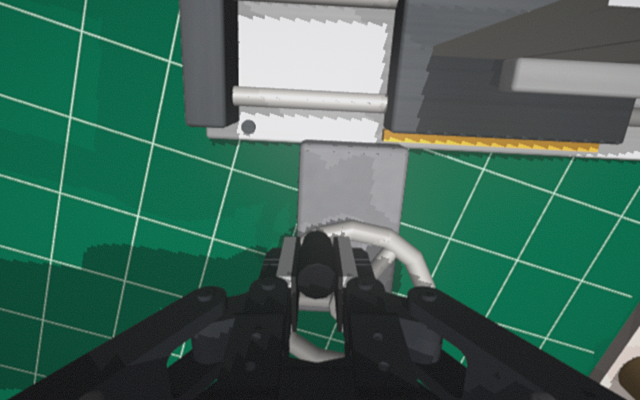

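The knob is held between the pads (about (317,275)). There is a slight upward push of 6 N, so I'll lift 3 mm and wind.

Request:
play_rows(steps=[[0, 0.37, 0.6, -0.3, 0, 0, 0], [0, 0.37, 1.34, -0.3, 0, 0, 0], [0, 0.24, 2.72, -0.3, 0, 0, 0], [0, -0.36, 3.97, -0.3, 0, 0, 0], [0, -1.35, 4.95, -0.3, 0, 0, 0], [0, -2.61, 5.53, -0.3, 0, 0, 0], [0, -4.0, 5.64, -0.3, 0, 0, 0], [0, -4.0, 5.64, -0.3, 0, 0, 0]])

```text
t: 5.25
position: [0.6744, 0.0735, 0.095]
ee_rot: [0.001, 0.584, 0.812, 0.001]
contact_force: [8.0, 0.4, -5.6]
opening: 0.0143
```

```bash
python3 - <<'E'
from h import *
s=bot.sense();print(s["position"],s["contact_force"],s["opening"],np.linalg.norm(s["position"][:2]-[.635,.0655]))
circ((.635,.0655))
E
```

```text
[0.67438098 0.07350799 0.09500955] [ 7.97015582  0.39779301 -5.58081587] 0.014344314163134787 0.04018693668099757
[-1.33, -0.42] [-2.44, -1.26] [-3.19, -2.43] [-3.5, -3.78] [-3.34, -5.16] [-2.7, -6.4] [-1.69, -7.34] [-0.41, -7.89] [0.98, -7.96] [2.31, -7.55] ang0 0.20061143068892356
```

Request:
play_rows(steps=[[0, -1.33, -0.42, 0.1, 0, 0, 0], [0, -2.44, -1.26, 0.1, 0, 0, 0], [0, -3.19, -2.43, 0.1, 0, 0, 0], [0, -3.5, -3.78, 0.1, 0, 0, 0], [0, -3.34, -5.16, 0.1, 0, 0, 0], [0, -2.7, -6.4, 0.1, 0, 0, 0], [0, -1.69, -7.34, 0.1, 0, 0, 0], [0, -0.41, -7.89, 0.1, 0, 0, 0], [0, 0.98, -7.96, 0.1, 0, 0, 0], [0, 2.31, -7.55, 0.1, 0, 0, 0]])

```text
t: 6.25
position: [0.5955, 0.0726, 0.095]
ee_rot: [0.003, 0.584, 0.812, 0.001]
contact_force: [17.6, -4.5, -10.2]
opening: 0.0145
```

```bash
python3 - <<'E'
from h import *
s=bot.sense();print(s["position"],s["contact_force"],s["opening"],np.linalg.norm(s["position"][:2]-[.635,.0655]))
circ((.635,.0655))
w=vision.snapshot("wrist");save(w,"w3.png",None,1)
t=vision.snapshot("top");
a=t["pixels"][100:220,220:340];cv2.imwrite("pics/c3.png",np.hstack([cv2.resize(a,(400,400),interpolation=cv2.INTER_CUBIC),w["pixels"][:,120:520]])[:,:,::-1])
E
```

```text
[0.59550161 0.07260521 0.09498549] [ 17.58353316  -4.48321465 -10.19927856] 0.014530354827237963 0.04013236881954545
[1.08, 0.88] [1.8, 2.07] [2.07, 3.43] [1.86, 4.8] [1.19, 6.02] [0.15, 6.94] [-1.15, 7.44] [-2.54, 7.47] [-3.85, 7.03] [-4.94, 6.16] ang0 2.9636101007002873
```

View pics/c3.png

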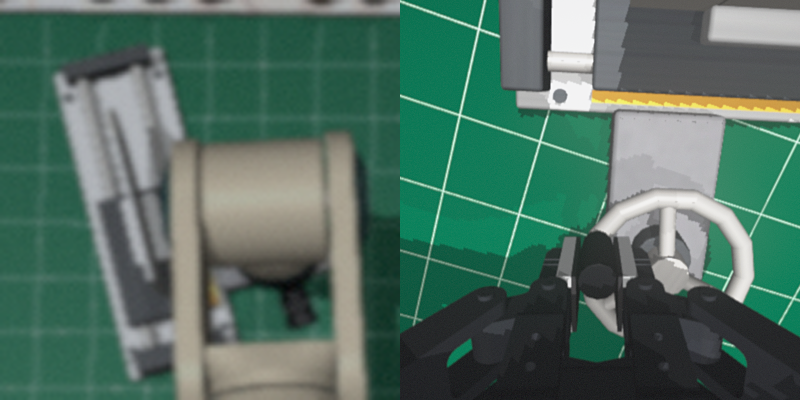

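Winding works: the carriage front is now close to the stop (gap about 47 px in the wrist view, at columns 547 to 594). The forces suggest the axis is about 2 mm further in +x, so I'm shifting the circle and continuing carefully.

Request:
play_rows(steps=[[0, 1.0, 1.0, 0, 0, 0, 0], [0, 1.73, 2.2, 0, 0, 0, 0], [0, 2.0, 3.58, 0, 0, 0, 0], [0, 1.79, 4.98, 0, 0, 0, 0], [0, 1.12, 6.2, 0, 0, 0, 0], [0, 1.12, 6.2, 0, 0, 0, 0]])

```text
t: 6.95
position: [0.6505, 0.1027, 0.0948]
ee_rot: [0.001, 0.584, 0.812, 0.0]
contact_force: [-0.1, -2.4, 3.5]
opening: 0.0142
```

```bash
python3 - <<'E'
from h import *
s=bot.sense();print(s["position"],s["contact_force"],s["opening"],np.linalg.norm(s["position"][:2]-[.637,.0655]))
circ((.637,.0655),10,np.radians(8))
w=vision.snapshot("wrist");save(w,"w4.png",None,1)
E
```

```text
[0.65050713 0.10270867 0.09480543] [-0.14749925 -2.44624373  3.53567668] 0.014232651812502637 0.039584435796771476
[-0.34, 0.44] [-0.77, 0.79] [-1.25, 1.08] [-1.76, 1.31] [-2.3, 1.46] [-2.85, 1.53] [-3.41, 1.52] [-3.96, 1.44] [-4.5, 1.28] [-5.01, 1.05] ang0 1.2225784939876922
```

View pics/w4.png

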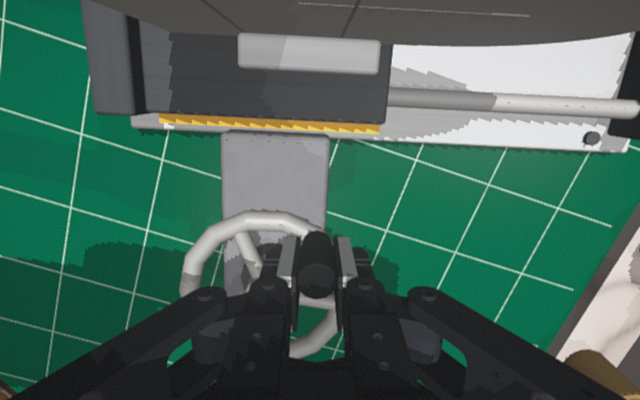

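Request:
play_rows(steps=[[0, -0.34, 0.44, 0, 0, 0, 0], [0, -0.77, 0.79, 0, 0, 0, 0], [0, -0.77, 0.79, 0, 0, 0, 0]])

```text
t: 7.3
position: [0.6596, 0.0976, 0.0948]
ee_rot: [0.0, 0.584, 0.812, 0.0]
contact_force: [-1.5, -3.9, 3.3]
opening: 0.0144
```

Request:
play_rows(steps=[[0, -0.45, 0.31, 0, 0, 0, 0], [0, -0.45, 0.31, 0, 0, 0, 0]])

```text
t: 7.5
position: [0.6636, 0.0942, 0.0948]
ee_rot: [0.0, 0.584, 0.812, -0.0]
contact_force: [-3.3, -4.1, 5.0]
opening: 0.0144
```

```bash
python3 - <<'E'
from h import *
s=bot.sense();print(s["position"],s["contact_force"],s["opening"],np.linalg.norm(s["position"][:2]-[.637,.0655]))
circ((.637,.0655),10,np.radians(8))
E
```

```text
[0.6636406  0.09419957 0.09477986] [-3.25265823 -4.11433892  5.04613347] 0.014375751927636772 0.039158483495171724
[-0.47, 0.31] [-1.0, 0.47] [-1.55, 0.55] [-2.11, 0.55] [-2.67, 0.48] [-3.2, 0.33] [-3.72, 0.11] [-4.19, -0.18] [-4.62, -0.53] [-5.0, -0.94] ang0 0.8225868705430791
```

Request:
play_rows(steps=[[0, -0.47, 0.26, 0, 0, 0, 0], [0, -1.0, 0.4, 0, 0, 0, 0], [0, -1.0, 0.4, 0, 0, 0, 0]])

```text
t: 7.8
position: [0.6669, 0.0909, 0.0946]
ee_rot: [-0.006, 0.582, 0.813, -0.0]
contact_force: [-23.8, 11.4, 14.3]
opening: 0.0145
```

Request:
play_rows(steps=[[0, -0.55, 0.05, 0, 0, 0, 0], [0, -0.55, 0.05, 0, 0, 0, 0]])

```text
t: 8.0
position: [0.6672, 0.0903, 0.0945]
ee_rot: [-0.01, 0.581, 0.814, 0.001]
contact_force: [-33.5, 24.9, 17.5]
opening: 0.0143
```

```bash
python3 - <<'E'
from h import *
s=bot.sense();print(s["position"],s["contact_force"],s["opening"],np.linalg.norm(s["position"][:2]-[.637,.0655]))
circ((.637,.0655),10,np.radians(8))
w=vision.snapshot("wrist");save(w,"w5.png",None,1)
E
```

```text
[0.6672483  0.09034615 0.09451545] [-33.52218518  24.94725397  17.54302359] 0.01430658273619967 0.03914448250829108
[-0.51, 0.24] [-1.06, 0.32] [-1.62, 0.32] [-2.17, 0.25] [-2.71, 0.1] [-3.22, -0.12] [-3.69, -0.42] [-4.12, -0.77] [-4.5, -1.18] [-4.81, -1.64] ang0 0.6876580770828014
```

View pics/w5.png

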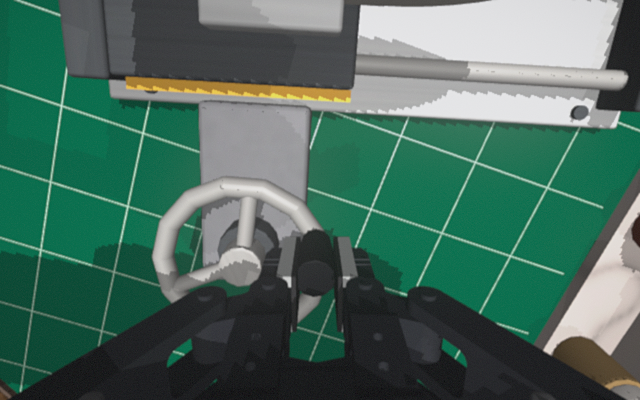

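The wheel is blocked (about 40 N tangential) and the carriage is flush with the stop block at (108,75). Relaxing, releasing and lifting off.

Request:
play_rows(steps=[[0, 0.95, -0.2, 0, 0, 0, 0], [0, 0.95, -0.2, 0, 0, 0, 0], [0.5, 0.95, -0.2, 0, 0, 0, 0], [0.5, 0.95, -0.2, 0, 0, 0, 0], [0.5, 0.95, -0.2, 0, 0, 0, 0], [0.5, 0.95, -0.2, -5, 0, 0, 0], [0.5, 0.95, -0.2, -10, 0, 0, 0], [0.7, 0.95, -0.2, -13, 0, 0, 0], [0.7, 0.95, -0.2, -13, 0, 0, 0]])

```text
t: 8.95
position: [0.6697, 0.09, 0.2314]
ee_rot: [0.004, 0.584, 0.812, 0.004]
contact_force: [0.7, 1.3, 0.2]
opening: 0.0599
```

```bash
python3 - <<'E'
from h import *
np.set_printoptions(precision=4,suppress=True)
w=vision.snapshot("wrist");save(w,"w6.png",None,1)
s=bot.sense();print(s["position"],s["contact_force"],s["opening"],s["joint_positions"])
print(rel([.55,-.348,.2],np.radians(12)))
E
```

```text
[0.6689 0.09   0.2276] [-0.852  -0.5954 -0.7604] 0.06003669284598071 [ 0.0789  0.4884  0.9289  0.0002  1.7181 -0.245 ]
(array([-37.7327, -25.2246,   2.6527]), np.float64(108.55979857788336), np.float64(96.55979857788338))
```

Request:
play_rows(steps=[[0.75, -3.8, -2.5, 0, 0, 0, 8.5], [0.75, -7.5, -5, 0, 0, 0, 17], [0.75, -11.3, -7.5, 0, 0, 0, 25.5], [0.75, -15, -10, 0, 0, 0, 34], [0.75, -18.8, -12.6, 0, 0, 0, 42.5], [0.75, -22.6, -15, 0, 0, 0, 51], [0.75, -26.4, -17.6, 0, 0, 0, 59.5], [0.75, -30, -20, 1, 0, 0, 68], [0.75, -34, -22.5, 2, 0, 0, 76.5], [0.75, -37.7, -25.2, 2.6, 0, 0, 85]])

```text
t: 10.0
position: [0.5476, -0.349, 0.1949]
ee_rot: [-0.002, 0.98, 0.201, -0.001]
contact_force: [1.6, -0.3, 0.8]
opening: 0.064
```

```bash
python3 - <<'E'
from h import *
np.set_printoptions(precision=4,suppress=True)
s=bot.sense();print(s["position"],s["opening"],s["joint_positions"])
print(rel([.55,-.348,.18],np.radians(12)))
E
```

```text
[ 0.5476 -0.349   0.1949] 0.06401658061067006 [-0.6244  0.4295  1.0708  0.0002  1.6455  0.5413]
(array([0.2627, 0.0048, 1.4901]), np.float64(23.21615204933542), np.float64(11.21615204933542))
```

Request:
play_rows(steps=[[0.75, 0.1, 0, 0.5, 0, 0, 6], [0.75, 0.2, 0, 1.2, 0, 0, 11], [0.75, 0.2, 0, 1.2, 0, 0, 11]])

```text
t: 10.3
position: [0.5497, -0.3467, 0.1827]
ee_rot: [-0.002, 0.994, 0.109, -0.002]
contact_force: [-0.9, 0.6, 0.1]
opening: 0.0642
```

```bash
python3 - <<'E'
from h import *
np.set_printoptions(precision=4,suppress=True)
w=vision.snapshot("wrist");save(w,"w7.png",None,1)
t=vision.snapshot("top")
s=bot.sense();print(s["position"],s["opening"])
for l in ["clip"]:
    for d in finder.silhouettes(l,"wrist")[:2]:
        ys,xs=np.nonzero(d["mask"]);print(l,d["confidence"],d["pixel"],xs.min(),xs.max(),ys.min(),ys.max())
print("tail grid (z=.014):")
for u,v in [(0,0),(100,0)]: pass
np.save("w7.npy",{k:w[k] for k in w if k!="pixels"},allow_pickle=True)
np.save("t7.npy",t,allow_pickle=True)
E
```

```text
[ 0.5505 -0.3465  0.1849] 0.06453704749491825
clip 0.98 [318.4, 111.9] 289 354 44 186
clip 0.73 [329.9, 105.2] 320 355 44 186
tail grid (z=.014):
```

View pics/w7.png

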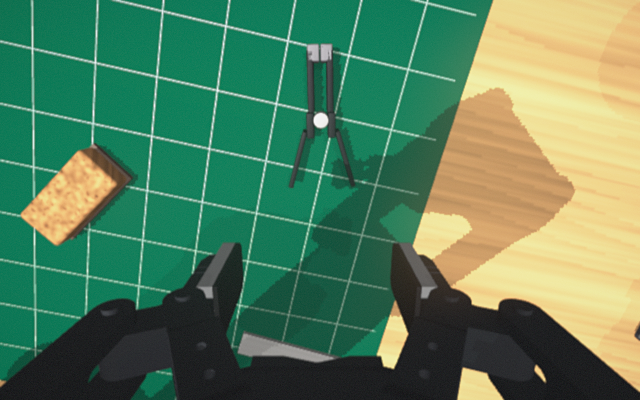

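Clip in the wrist view: pivot (320.5,120), jaw-tip end (319.5,44), tail ends (292,187) and (353,185), nearly aligned with the tool.

```bash
python3 - <<'E'
from h import *
np.set_printoptions(precision=4,suppress=True)
w=np.load("w7.npy",allow_pickle=True).item()
P=onz(w,(320.5,120),.026);J=onz(w,(319.5,44),.025);a=onz(w,(292,187),.024);b=onz(w,(353,185),.024)
print(P,J,a,b,np.linalg.norm(J-P),np.linalg.norm(a-b))
m=(a+b)/2;d=(J-m)[:2];hd=np.arctan2(d[1],d[0]);print("heading",np.degrees(hd),np.linalg.norm(d),np.linalg.norm(m-P))
u=np.array([np.cos(hd),np.sin(hd)])
# origin from midpoint estimates along axis
O=((J[:2]-.056*u)+(m[:2]+.060*u)+P[:2])/3;print("O",O)
g=[*(O-.045*u),.025];print("grasp",g,rel(g,hd))
E
```

```text
[ 0.5977 -0.3397  0.026 ] [ 0.6516 -0.3268  0.025 ] [ 0.5387 -0.3286  0.024 ] [ 0.5514 -0.3779  0.024 ] 0.055411778050979466 0.05089623217402933
heading 13.93768499151661 0.10973482236230069 0.054372888994877196
O [ 0.5994 -0.3396]
grasp [np.float64(0.5557101151049577), np.float64(-0.3504339920128585), 0.025] (array([ 0.4106,  0.4995, 16.0626]), np.float64(12.715465959562), np.float64(-1.2222190319546087))
```

Request:
play_rows(steps=[[0.85, 0.25, 0.5, 4, 0, 0, -1.2], [0.85, 0.25, 0.5, 8, 0, 0, -1.2], [0.85, 0.25, 0.5, 12, 0, 0, -1.2], [0.85, 0.25, 0.5, 14.5, 0, 0, -1.2], [0.85, 0.25, 0.5, 15.6, 0, 0, -1.2], [0.85, 0.25, 0.5, 15.9, 0, 0, -1.2], [0.85, 0.25, 0.5, 15.9, 0, 0, -1.2]])

```text
t: 11.15
position: [0.555, -0.3516, 0.0287]
ee_rot: [0.001, 0.993, 0.12, 0.001]
contact_force: [-0.2, 0.3, 0.2]
opening: 0.0725
```

```bash
python3 - <<'E'
from h import *
np.set_printoptions(precision=4,suppress=True)
w=vision.snapshot("wrist");save(w,"w8.png",None,1)
s=bot.sense();print(s["position"],s["opening"],s["contact_force"],rel([.554,-.3506,.025],np.radians(13.9)))
E
```

```text
[ 0.5552 -0.3518  0.0294] 0.0727044186625594 [-0.691   0.1672 -0.3171] (array([-0.0924, -0.1478,  0.4379]), np.float64(13.797807987364017), np.float64(-0.10219201263598165))
```

View pics/w8.png

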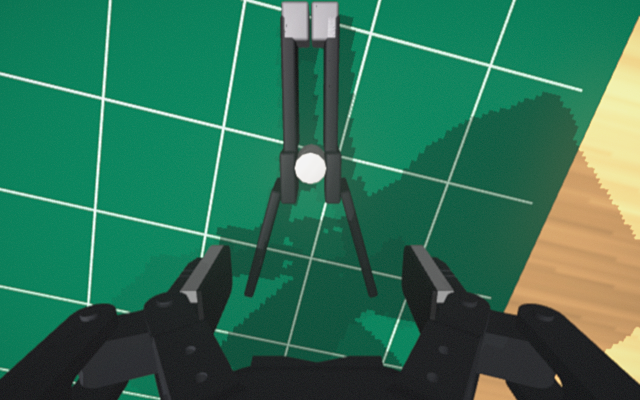

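The fingers straddle the tails (ends at (250,293) and (375,293)), with the hand about 1.5 mm right of centre. Correcting, lowering, squeezing.

Request:
play_rows(steps=[[0.85, 0, -0.15, 0.3, 0, 0, 0], [0.85, 0, -0.15, 0.3, 0, 0, 0], [0.4, 0, -0.15, 0.3, 0, 0, 0], [0.2, 0, -0.15, 0.3, 0, 0, 0], [0, 0, -0.15, 0.3, 0, 0, 0], [0, 0, -0.15, 0.3, 0, 0, 0], [0, 0, -0.15, 0.3, 0, 0, 0], [0, 0, -0.15, 0.3, 0, 0, 0]])

```text
t: 12.0
position: [0.555, -0.3506, 0.0273]
ee_rot: [0.001, 0.993, 0.12, 0.001]
contact_force: [-2.9, 1.1, 10.5]
opening: 0.0207
```

```bash
python3 - <<'E'
from h import *
np.set_printoptions(precision=4,suppress=True)
w=vision.snapshot("wrist");save(w,"w9.png",None,1)
s=bot.sense();print(s["position"],s["opening"],s["contact_force"])
for d in finder.silhouettes("clip","wrist")[:2]:
    ys,xs=np.nonzero(d["mask"]);print(d["confidence"],d["pixel"],xs.min(),xs.max(),ys.min(),ys.max())
E
```

```text
[ 0.555  -0.3506  0.0273] 0.020763645336533708 [-2.9277  2.0121 10.605 ]
0.66 [314.4, 128.9] 238 390 0 297
```

Request:
play_rows(steps=[[0, 0, 0, -0.5, 0, 0, 0], [0, 0, 0, -3, 0, 0, 0], [0, 0, 0, -7, 0, 0, 0], [0, 0, 0, -11, 0, 0, 0], [0, 0, 0, -15, 0, 0, 0], [0, 0, 0, -18, 0, 0, 0], [0, 0, 0, -18, 0, 0, 0]])

```text
t: 12.8
position: [0.5553, -0.3508, 0.2108]
ee_rot: [0.003, 0.993, 0.12, 0.004]
contact_force: [-0.1, -0.7, -0.3]
opening: 0.0205
```

```bash
python3 - <<'E'
from h import *
np.set_printoptions(precision=4,suppress=True)
w=vision.snapshot("wrist");t=vision.snapshot("top");s=vision.snapshot("side")
for n,c in (("w10",w),("t10",t),("s10",s)): np.save(n+".npy",c,allow_pickle=True)
q=bot.sense();print(q["position"],q["opening"],q["contact_force"],q["joint_positions"])
# montage: top crop 4x (400x300), side crop 4x (400x300), wrist full 400x250
w6=cv2.imread("pics/w6.png")
def up(im,x0,y0,x1,y1,sz): return cv2.resize(im[y0:y1,x0:x1],sz,interpolation=cv2.INTER_CUBIC)
A=up(t["pixels"][:,:,::-1],230,125,320,215,(400,400)); A=A[0:300] if False else up(t["pixels"][:,:,::-1],230,140,330,215,(400,300))
B=up(s["pixels"][:,:,::-1],270,130,370,205,(400,300))
C=up(w["pixels"][:,:,::-1],120,0,520,300,(400,300)); D=cv2.resize(w6[0:300,:],(400,188)); D=cv2.copyMakeBorder(D,0,112,0,0,cv2.BORDER_CONSTANT)
cv2.imwrite("pics/m10.png",np.vstack([np.hstack([A,B]),np.hstack([C,D])]))
E
```

```text
[ 0.5535 -0.3495  0.2028] 0.02092264868457381 [ 0.201  -0.0362 -2.4244] [-0.6195  0.4404  1.0409 -0.0001  1.6625  0.7109]
```

View pics/m10.png

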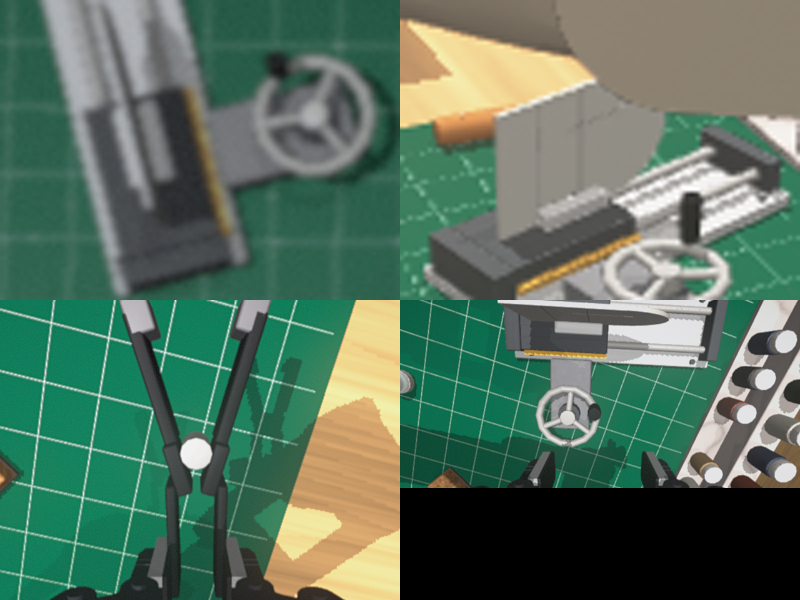

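The clip is held fully open with tails parallel (pivot at wrist px (316,154)), and the carriage is flush with the stop. The panel front edge runs at side px (294,159) to (294,188). The top view puts its upper front corner at about (267.5,192).

```bash
python3 - <<'E'
from h import *
np.set_printoptions(precision=4,suppress=True)
w,t,s=[np.load(n+".npy",allow_pickle=True).item() for n in("w10","t10","s10")]
print("edge side",onz(s,(294.25,158.75),.148),onz(s,(294.25,188),.048),"top",onz(t,(267.5,192),.148))
a,b=onz(t,(230+42/4,140),.03),onz(t,(230+118/4,140+290/4),.03);print("rig left heading",np.degrees(np.arctan2(*(a-b)[[1,0]])))
a,b=onz(t,(230+185/4,140+87/4),.045),onz(t,(230+225/4,140+233/4),.045);print("rack heading",np.degrees(np.arctan2(*(a-b)[[1,0]])))
q=bot.sense();T=q2R(q["ee_rot"]);z=q["position"][2]
for n,p,dz in(("pivot",(316,154),-.001),("tipL",(243,0),-.003),("tipR",(370,0),-.003)):
    print(n,100*T.T@(onz(w,p,z+dz)-q["position"]))
# panel mask
for l in("panel","panel_edge"):
  for d in finder.silhouettes(l,"top")[:1]:
    m=d["mask"];ys,xs=np.nonzero(m);print(l,d["confidence"],xs.min(),xs.max(),ys.min(),ys.max(),[ (y,int(xs[ys==y].min()),int(xs[ys==y].max())) for y in range(ys.min(),ys.max()+1,6)])
E
```

```text
edge side [0.5566 0.1714 0.148 ] [0.5575 0.1806 0.048 ] top [0.5514 0.1737 0.148 ]
rig left heading 16.01512401978215
rack heading 16.196415602141595
pivot [4.9788 0.2551 0.0923]
tipL [10.3096 -2.2622  0.2885]
tipR [10.3189  2.1255  0.2816]
panel 0.79 252 286 144 203 [(144, 256, 257), (150, 256, 260), (156, 258, 261), (162, 260, 278), (168, 252, 281), (174, 253, 283), (180, 254, 283), (186, 256, 285), (192, 257, 286), (198, 259, 284)]
panel_edge 0.66 252 287 141 204 [(141, 255, 257), (147, 255, 259), (153, 257, 261), (159, 259, 262), (165, 258, 279), (171, 252, 280), (177, 253, 282), (183, 255, 284), (189, 257, 286), (195, 258, 287), (201, 260, 275)]
```

```bash
python3 - <<'E'
from h import *
np.set_printoptions(precision=4,suppress=True)
q=bot.sense();print(q["position"],rel([.477,.150,.205],np.radians(17)))
E
```

```text
[ 0.5533 -0.3494  0.2019] (array([  4.4694, -50.3206,  -0.1805]), np.float64(13.766832671199325), np.float64(-3.2331673288006755))
```

Request:
play_rows(steps=[[0, 0.2, -2.5, -0.2, 0, 0, 0], [0, 0.7, -7, -0.2, 0, 0, -0.5], [0, 1.2, -12, -0.2, 0, 0, -1], [0, 1.6, -17, -0.2, 0, 0, -1.5], [0, 2.0, -22, -0.2, 0, 0, -2], [0, 2.4, -27, -0.2, 0, 0, -2.5], [0, 2.8, -32, -0.2, 0, 0, -3], [0, 3.3, -37, -0.2, 0, 0, -3.2], [0, 3.7, -42, -0.2, 0, 0, -3.2], [0, 4.1, -46, -0.2, 0, 0, -3.2]])

```text
t: 14.05
position: [0.4829, 0.109, 0.205]
ee_rot: [-0.0, 0.989, 0.148, -0.001]
contact_force: [0.7, -0.2, -0.2]
opening: 0.0204
```

Request:
play_rows(steps=[[0, 0.2, -2, 0, 0, 0, 0], [0, 0.4, -3.5, 0, 0, 0, 0], [0, 0.4, -4.3, 0, 0, 0, 0], [0, 0.4, -4.3, 0, 0, 0, 0], [0, 0.4, -4.3, 0, 0, 0, 0], [0, 0.4, -4.3, 0, 0, 0, 0]])

```text
t: 14.65
position: [0.4757, 0.1482, 0.206]
ee_rot: [0.0, 0.989, 0.147, -0.0]
contact_force: [0.5, -0.6, -0.6]
opening: 0.0206
```

```bash
python3 - <<'E'
from h import *
np.set_printoptions(precision=4,suppress=True)
w=vision.snapshot("wrist");save(w,"w11.png",None,1);np.save("w11.npy",w,allow_pickle=True)
q=bot.sense();print(q["position"],q["opening"],q["contact_force"],rel([.477,.150,.205],np.radians(17)))
print("pred edge top px",proj(w,[.556,.174,.148]),"rear",proj(w,[.556+.05*.956,.174+.05*.292,.148]))
for l in ("panel","clip"):
  for d in finder.silhouettes(l,"wrist")[:2]:
    m=d["mask"];ys,xs=np.nonzero(m);print(l,round(d["confidence"],2),d["pixel"],xs.min(),xs.max(),ys.min(),ys.max(),[ (y,int(xs[ys==y].min()),int(xs[ys==y].max())) for y in range(ys.min(),ys.max()+1,12) if (ys==y).any()])
g=cv2.cvtColor(w["pixels"],cv2.COLOR_RGB2GRAY)
for y in range(2,200,14): print(y,' '.join(str(v) for v in g[y,270:380:3]))
E
```

```text
[0.4757 0.1483 0.2061] 0.020208373004662467 [ 0.4839  0.6541 -0.3713] (array([ 0.1728, -0.1295,  0.112 ]), np.float64(16.89401988384761), np.float64(-0.10598011615238079))
pred edge top px [311.6713  62.7209] rear [311.1183 -56.3655]
panel 0.89 [314.4, 46.9] 271 368 0 96 [(0, 271, 360), (12, 275, 355), (24, 278, 351), (36, 281, 349), (48, 272, 356), (60, 277, 353), (72, 280, 349), (84, 284, 367), (96, 365, 365)]
panel 0.68 [492.5, 33.9] 430 559 0 70 [(0, 432, 559), (12, 430, 556), (24, 433, 552), (36, 437, 545), (48, 442, 535), (60, 454, 519)]
clip 0.88 [313.9, 132.7] 239 389 0 297 [(0, 239, 389), (12, 242, 387), (24, 245, 385), (36, 249, 381), (48, 253, 377), (60, 256, 374), (72, 260, 369), (84, 264, 365), (96, 268, 362), (108, 273, 357), (120, 277, 354), (132, 280, 351), (144, 284, 348), (156, 284, 347), (168, 288, 343), (180, 287, 345), (192, 285, 347), (204, 285, 346), (216, 286, 346), (228, 287, 346), (240, 287, 345), (252, 291, 342), (264, 291, 342), (276, 291, 341), (288, 291, 341)]
clip 0.67 [280.9, 114.0] 240 312 0 296 [(0, 240, 269), (12, 242, 273), (24, 244, 277), (36, 249
[... 1606 characters left out ...]
4 93 96 95 95 96 94 94 91 161 93 81 44 59 74 65 64 59 98 98 97 98 97 96 95 72 72
142 90 94 97 95 98 68 72 61 55 48 48 96 225 242 241 241 241 239 237 119 84 48 51 57 63 60 94 101 97 98 97 97 97 97 75 72 129
156 92 91 92 99 97 66 80 76 75 72 136 242 241 240 238 238 238 237 234 233 226 71 79 74 69 64 92 99 101 97 97 128 169 185 106 81 71
170 93 92 93 94 93 95 85 74 74 72 71 66 49 53 111 135 110 96 49 56 74 72 69 64 60 100 99 75 73 74 70 73 69 123 68 69 68
184 91 91 112 157 191 126 45 45 58 70 71 69 66 52 75 99 100 49 66 66 64 67 63 48 43 47 100 74 74 74 70 129 68 70 68 69 71
198 98 90 90 94 98 75 71 67 55 43 98 94 148 98 98 96 96 96 107 159 183 140 41 68 68 57 95 92 93 109 118 96 94 94 95 94 93
```

```bash
python3 - <<'E'
from h import *
np.set_printoptions(precision=4,suppress=True)
w=np.load("w11.npy",allow_pickle=True).item()
g=cv2.cvtColor(w["pixels"],cv2.COLOR_RGB2GRAY)
print(g[56:76,312],g[56:76,314]); 
for y in (30,40,50,60): print(y,g[y,303:324])
q=bot.sense();T=q2R(q["ee_rot"]);f=lambda p,z:100*T.T@(onz(w,p,z)-q["position"])
print("edge tool",f((313,65),.148),"30mm in",f((313,34),.148),"pivot",f((315.5,155),q["position"][2]-.001))
m=finder.silhouettes("clip","wrist")[0]["mask"]
E
```

```text
[209 211 212 211 212 210 210 211 212 211 212 188 132  95  90  90  92  93
  96 107] [211 212 211 212 211 211 211 211 213 212 212 193 137  94  90  94  91  92
  96 108]
30 [ 83  78  74  80 106 113 145 205 212 212 209 211 211 214 201 119  66  69
  73  74  72]
40 [118 113 111 112 112 124 168 205 213 211 210 211 211 213 189 114  75  78
  82  82  81]
50 [117 115 113 113 110 130 184 209 213 210 210 213 212 211 179 110  77  82
  82  82  82]
60 [118 115 113 114 113 131 184 210 213 212 211 211 215 207 158  99  79  81
  84  81  80]
edge tool [ 8.3184 -0.0484  5.8267] 30mm in [ 9.7087 -0.0449  5.8266] pivot [4.933  0.0858 0.1   ]
```

View pics/w11.png

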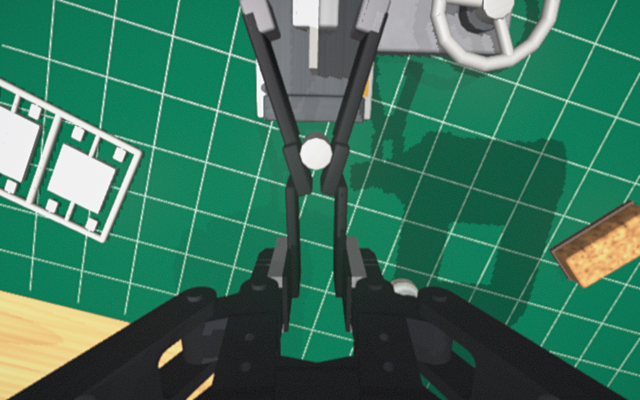

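The panel top (bright strip at cols 309–317, ending at row 67) lies centrally between the open jaws and 33 mm ahead of the pivot (316,154). Trimming 1° and about 1.3 mm net, then descending straight.

Request:
play_rows(steps=[[0, 0, -0.27, 0, 0, 0, 1], [0, 0, -0.27, 1, 0, 0, 1], [0, 0, -0.27, 3, 0, 0, 1], [0, 0, -0.27, 5, 0, 0, 1], [0, 0, -0.27, 7, 0, 0, 1], [0, 0, -0.27, 8.5, 0, 0, 1], [0, 0, -0.27, 9.4, 0, 0, 1], [0, 0, -0.27, 9.5, 0, 0, 1], [0, 0, -0.27, 9.5, 0, 0, 1], [0, 0, -0.27, 9.5, 0, 0, 1]])

```text
t: 15.85
position: [0.4753, 0.1518, 0.1122]
ee_rot: [-0.0, 0.99, 0.139, 0.001]
contact_force: [0.6, 1.0, -0.7]
opening: 0.0204
```

```bash
python3 - <<'E'
from h import *
np.set_printoptions(precision=4,suppress=True)
w=vision.snapshot("wrist");save(w,"w12.png",None,1);s=vision.snapshot("side");save(s,"s12.png")
q=bot.sense();T=q2R(q["ee_rot"]);print(q["t"],q["position"],q["opening"],q["contact_force"],T[:,2])
g=cv2.cvtColor(w["pixels"],cv2.COLOR_RGB2GRAY)
for y in range(0,176,8): print(y,' '.join(str(v) for v in g[y,230:400:4]))
for l,c in (("clip","wrist"),("panel","wrist"),("clip","side"),("panel","side")):
  for d in finder.silhouettes(l,c)[:1]:
    m=d["mask"];ys,xs=np.nonzero(m);print(l,c,round(d["confidence"],2),np.round(d["pixel"]),xs.min(),xs.max(),ys.min(),ys.max(),[(y,int(xs[ys==y].min()),int(xs[ys==y].max())) for y in range(ys.min(),ys.max()+1,16 if c=="wrist" else 6) if (ys==y).any()])
E
```

```text
15.95 [0.4752 0.1517 0.1121] 0.020764159386754893 [-0.3607  0.2016 -0.2974] [ 0.0016  0.0003 -1.    ]
0 173 244 246 184 197 197 196 195 194 111 130 131 127 117 122 122 108 79 71 116 248 244 244 244 250 74 73 77 75 76 82 85 85 61 175 188 184 183 182 178 114 71 177
8 160 244 246 155 203 201 199 199 196 188 56 133 130 130 122 121 121 118 115 119 249 244 244 244 250 83 83 85 85 85 84 85 60 106 190 186 185 182 181 169 82 69 197
16 118 244 245 72 81 79 157 201 198 195 147 72 131 122 123 123 122 121 118 118 249 244 244 244 250 84 85 84 85 86 83 85 74 130 126 188 187 189 188 45 85 95 176
24 87 245 245 110 63 82 75 204 199 197 197 86 131 126 123 122 122 123 118 120 249 244 244 244 252 83 81 85 85 86 84 53 123 128 182 186 198 186 61 78 84 115 223
32 86 246 245 121 131 82 81 74 114 80 57 58 55 127 123 123 96 88 73 75 252 244 245 244 252 81 83 87 87 88 77 56 57 57 84 73 78 117 54 84 85 151 195
40 87 248 245 170 131 79 81 78 70 25 52 97 135 134 128 125 126 79 76 78 253 245 245 244 254 85 86 87 86 85 85 84 68 30 47 72 66 53 87 85 85 178 182
48 92 249 245 184 136 133 64 81 75 49 19 139 138 126 124 
[... 2520 characters left out ...]
96, 269, 361), (112, 274, 357), (128, 280, 352), (144, 284, 348), (160, 287, 346), (176, 288, 343), (192, 285, 347), (208, 286, 347), (224, 286, 346), (240, 287, 346), (256, 290, 342), (272, 292, 341), (288, 292, 340)]
panel wrist 0.64 [320.  54.] 241 402 0 101 [(0, 269, 402), (16, 275, 401), (32, 242, 400), (48, 242, 399), (64, 243, 396), (80, 243, 396), (96, 246, 395)]
clip side 0.77 [287. 178.] 265 304 167 186 [(167, 291, 292), (173, 283, 303), (179, 277, 303), (185, 265, 283)]
panel side 0.63 [314. 174.] 285 335 147 202 [(147, 323, 330), (153, 307, 335), (159, 294, 335), (165, 294, 334), (171, 294, 331), (177, 304, 323), (183, 291, 326), (189, 287, 328), (195, 296, 318), (201, 300, 303)]
```

```bash
python3 - <<'E'
from h import *
np.set_printoptions(precision=4,suppress=True)
w=vision.snapshot("wrist");q=bot.sense();T=q2R(q["ee_rot"]);f=lambda p,z:100*T.T@(onz(w,p,z)-q["position"])
print("edge",f((318.5,46.5),.148),"pivot",f((316,154.5),q["position"][2]-.001),"jaws in",f((272,40),q["position"][2]-.005),f((360,40),q["position"][2]-.005),q["opening"],q["contact_force"])
print(bot.close_job())
E
```

```text
edge [ 8.1528  0.1468 -3.6472] pivot [4.9612 0.0849 0.1019] jaws in [ 8.8068 -1.4057  0.5032] [8.8082 1.5748 0.5035] 0.020495714666482926 [ 0.519   0.1763 -0.517 ]
the job is handed in; nothing more can be done
None
```

The carriage is wound up to its front stop, and the arm is holding the clip squeezed wide open around the panel's front edge without touching it. I handed the job in at about 16 s of the 62 s allowed; it reports no verdict.

- **Handwheel:** I pinched the knob and wound it about 7.9 rad clockwise until the wheel blocked, at about 40 N sideways on the knob. The pictures show the carriage flush with the stop. I released the knob without pushing the carriage or panel.
- **Clip:** I gripped it by the tails, squeezed it fully open (tails parallel in the wrist picture), and lowered it level over the panel's front edge.

**Last checks**
- The panel edge is about 32 mm ahead of the clip's pivot.
- The jaw gap there is about 28–30 mm. The 4 mm panel sits within 1 mm of the middle, so there is over 10 mm free on each side.
- The clip's mid-height is about 99 mm above the bench, by calculation from the grasp height.
- The tool is vertical, contact force is under 1 N and the grip is steady.
- The panel edge is in the same place in the side picture as before the clip was brought in.

**Unexplained or unchecked**
- The fingers read 20.5 mm across the tails, not the expected 24 mm. They also read about 1.5 mm low on the knob, so I put this down to the pads giving under load.
- The final pose was judged from image numbers, because my 12 picture views were used up.
- I did not check the other objects on the mat one by one at the end. Nothing suggested they were touched.

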